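Widen the card-case rack and stand the blue case in it

TASK

First squeeze the rack's orange release lever against the black post, keep it squeezed while you slide the bookend out to the notch with the blue marks, and let go so that it locks there. Then move the blue card case from the clear trough into the gap you have opened, standing upright, square and fully down (lowered in, not dropped); fingers fit only on its broad faces in the trough and only on its narrow edges in the gap, so set it down on the desk pad in between and take it the other way. Leave the red case and the other things on the desk where they are.

Things in the scene. Friction and masses are not known exactly. Their poses are not given: they have to be found in the camera images.
- rack: Fixed desk rack: aluminium base 110 mm wide (x), 355 mm long (y = -125 to +230 mm), top at z = 12 mm, with a notched steel rail in the middle. Origin under the base at the face of the fixed grey plate where the gap begins; +y is the way the bookend opens. Fixed plate (90 mm wide, top at z = 142 mm) and fixed cases fill y = -90 to 0.
- gap_corner (a point): On the rack's base top, mid-width, at the fixed plate's face; axes as the rack's. The gap runs from here along +y to the bookend's plate and is 2 mm + joint bookend wide. The case belongs in it, its 36 mm thickness along y, its 60 mm width along x, centred across the base; in the opened gap its centre belongs 24 mm along +y from here, 60 mm up.
- marked_notch (a point): The rail's notch with a blue mark on each side, on the base top, 176 mm along +y from gap_corner; axes as the rack's. The lever's steel pawl, 62 mm to +y of grip_mid, drops in here when joint bookend = 0.046.
- bookend (a joint): Slide of the white bookend along the rack's +y (m): 0 closed, 0.072 stop. Near closed the pawl lies in a long slot, free from 0 to 0.0085. Three notches follow, centred at 0.026, 0.046 (blue marks) and 0.066, each with 2.5 mm play either way. Lever at rest: pawl in a notch blocks both ways; between notches it rides on the tooth tops, not locked. Lever squeezed: slides with 2 N drag.
- lever (a joint): Angle (rad) of the orange release lever on the bookend: 0 at rest, pawl down; 0.2 stop, fully squeezed. The pawl is clear of the teeth from about 0.12. A spring returns it, 3.5 to 9 N at the height of grip_mid. It is hinged near the base, at z = 22 mm.
- grip_mid (a point): Point riding on the bookend between black post and orange paddle, z = 116 mm, 68 mm + joint bookend along +y from gap_corner. Squeeze along y, from above. Post's outer face 24 mm to -y; paddle's outer face 25 mm to +y at rest, 8 mm fully squeezed; both 26 mm wide (x), tops at z = 134 mm. The bookend's plate (90 mm wide, top z = 143 mm) is 61 to 66 mm to -y: 37 mm free beside the post.
- blue_case_mid (a point): Centre of the loose blue card case, a box 60 mm wide (its x), 36 mm thick (its y), 120 mm tall (its z), 0.15 to 0.3 kg, with a white label on top and on the broad faces. It starts upright in one of the two places in the trough; either way round will do.
- red_case_mid (a point): Centre of the red card case, same size, in the trough's other place, 100 mm from the blue one. To be left alone.
- trough: Fixed clear U-shaped holder, ends open: 76 mm wide (x), 200 mm long (y), floor 6 mm thick, two clear walls 5 mm thick along y, 66 mm apart inside, top at z = 122 mm. Origin under its centre. The cases stand at about y = +50 and -50 mm, thickness along y, narrow edges close to the walls, tops at z = 126 mm.
- pad_spot (a point): A spot on the desk pad (thin grey sheet flat on the desk, z = 0), near the robot, always clear of things within 70 mm: room to set the case down.
- sanitiser: Loose turquoise bottle, 60 mm across, 150 mm tall, origin under its centre, beyond the rack and trough. Bystander.
- spatula_cup: Loose clear cup of wooden spatulas, 68 mm across, about 160 mm tall, origin under its centre. Bystander.
- mouse: Loose black round mouse, 62 mm across, 34 mm tall, origin under its centre. Bystander.
- stapler: Loose red stapler, 130 mm long in its y, 35 mm wide, 52 mm tall, origin under its centre. Bystander.
Things that resemble listed ones, but are neither listed nor needed, are in the scene too. Of the things like the part that bears blue_case_mid, leave any that is turquoise; of the rest the smaller one is meant.

How it is judged:
On the way, in this order (a step that is already met when the one before it is completed fails the run):
1. the release lever is squeezed by the fingers (value of joint lever above 0.11 rad and contact force between the fingers and bookend above 0.5 N), for 0.1 s.
2. the bookend is locked in the blue-marked notch, lever let go, the case not yet in the gap (value of joint lever below 0.04 rad and value of joint bookend between 0.042 and 0.05 m and contact force between the fingers and bookend below 0.2 N and horizontal distance between blue_case_mid and gap_corner above 0.08 m), for 0.2 s.
At the end, for the whole second after the job is handed in: Bookend locked in the blue-marked notch (within 4 mm), lever at rest; blue case released and still in the gap on the base (centre 55-64 mm above it), within 15 mm of mid-width, 0.14 rad of upright, 0.2 rad of square; red case within 30 mm of its start (value of joint lever below 0.04 rad and value of joint bookend between 0.042 and 0.05 m and x of blue_case_mid in the frame of gap_corner between -0.015 and 0.015 m and y of blue_case_mid in the frame of gap_corner between 0.014 and 0.034 m and z of blue_case_mid in the frame of gap_corner between 0.055 and 0.064 m and angle between blue_case_mid's own z axis and vertical below 0.14 rad and angle between the y axis of blue_case_mid and the y axis of gap_corner, either way round below 0.2 rad and linear speed of blue_case below 0.02 m/s and distance of red_case_mid from where it was at the start of the episode below 0.03 m); the robot touches nothing.
It fails at once if the red case is shifted by more than 30 mm or tipped (distance of red_case_mid from where it was at the start of the episode above 0.03 m or angle between red_case_mid's own z axis and vertical above 0.4 rad).
It fails at once if a bystander on the desk is shifted by more than 30 mm (distance of any of sanitiser, spatula_cup, mouse, stapler from where it was at the start of the episode above 0.03 m).
It fails at once if the blue case is dropped (falls freely from more than about 12 mm) or tipped over (angle between blue_case_mid's own z axis and vertical above 0.8 rad or (linear speed of blue_case above 0.48 m/s and contact force between the fingers and blue_case below 0.1 N)).
It also fails if it takes over 67 s, if anything falls off the work surface, if the arm or the gripper's body presses on something with over 40 N, if the wrist force passes 120 N, or if a joint passes its speed limit or range.

ROBOT

A 6-joint arm with a two-finger parallel gripper is mounted at the origin on the work surface. World frame = base frame: x ahead of the robot, y to its left, z up, the work surface at z = 0. Lengths are in m, angles in rad, forces in N, time in s.
With the tool pointing down it reaches from about 0.35 to 0.85 m from the base axis. Payload 8.1 kg.
Tool frame: the origin (TCP) lies between the finger pads; the fingertips stand 11 mm ahead of it and the grasp point (between the pads) lies 8 mm behind it (robot.tips_ahead is the distance from the TCP to the fingertips, in m); z points along the fingers, y is the line along which they close (so a half turn about z gives the same grasp; the last joint's range is limited). The gripper opens to 93 mm and grips with 3 to 60 N. Pads are 15 mm wide; open, the fingers measure 128 mm over their backs; the gripper's body (75 mm by 188 mm) begins 65 mm behind the grasp point.
Start: joints at [1.148, 0.13, 1.488, -0, 1.523, -0.085], TCP at [0.199, 0.566, 0.204] pointing down, gripper open.
Joint ranges: [-2.96, 2.96], [-0.89, 2.26], [0.02, 2.5], [-1.34, 4.48], [0, 2.73], [-2.66, 2.66]. Speed limits (rad/s): [2.39, 2.39, 2.79, 3.14, 3.14, 3.14].

INTERFACE

Orientations are given as a rotation vector (axis times angle).
In Python, from plant import robot gives the robot as it stands. The module is installed in compiled form; this text tells all that it offers.
- The arm moves only by the tool move_arm, never from a script. Its argument "deltas" is one flat list of numbers, 7 for each row, row after row: the shift along the tool's x, y, z in m, then the turn, a rotation vector about the tool's x, y, z in rad, then the opening, from 0 (shut) to 1 (fully open). A call has 1 to 12 rows; each row is the pose to reach, as a shift and turn from the pose commanded when the call began, along the tool's axes at that moment; what a row does not reach only later rows make up. A row lasts 1/8 s, in which the tool goes at most 62.5 mm and 10.7 degrees, less where a joint would pass 70% of its speed; a pose out of reach is approached as far as the arm can. A call with a gripper value outside its range is refused whole. The fingers move at their own pace and stop on an object; "squeeze" is the grip in N (left out, the last holds). Time passes only in rows, so rows that repeat a pose let the fingers close. It gives the time, the measured TCP pose, the force, the opening and the grip force at its end, in the units of the state.
- robot.read_state(): the state, without advancing time (a new reading comes with each control period).
- robot.read_camera(name): name is "scene" or "top" or "wrist"; returns (picture, depth): 400x640x3 uint8, red, green, blue; 400x640 float32, m along the optical axis (not along the pixel's ray), 0 where there is no reading.
- robot.camera_model(name): a dict with "K" (3x3 intrinsics, pixels), "k1" (the pictures are not rectified: a ray, as slopes to the right and down, at radius r is drawn at 1 + k1 r^2 times it, then the intrinsics apply), "R" (3x3) and "t" (3): a world point X has camera coordinates R X + t; the wrist camera has in their place "tool_from_camera" (4x4, takes a point from camera to tool coordinates, whose origin is the TCP and whose axes are the flange's). Camera axes: x right, y down, z forward; pixel columns grow to the right and rows downward; lengths in m; the calibration is good to about 2 mm. A picture is of the moment at which its call begins: read the wrist's pose just before it. camera_model takes no time and is no camera call.
- robot.close_job(): hands the job in; it is judged then, once.
Trained networks look in the newest picture that a camera, given by its name, has taken for a name from the list of things; names that differ only in an ending like _2 or _b are one class to them, and where a whole thing is asked for, a point or a joint stands for the part that bears it (a point fixed in the world has none). Each returns a list of dicts, best first, with "confidence" (0 to 1); they miss things now and then, are a little off and sometimes report something else, mostly with a low value. They report only what shows in the picture. A call takes as long as a camera call. They do not tell look-alikes from the thing itself.
- robot.recognise(camera, label): "uv" ([column, row] in pixels, amid what is visible of it).
The state is a dict: "t": time; "q": joint angles; "dq": joint speeds; "joint_torque": joint torques, N m; "tool_pos": TCP position; "orientation": TCP orientation; "force": force on the tool from outside, world axes, zero at the start; "wrist_torque": the same for the moment, N m; "opening": finger opening in m; "gripper_force": force on a finger pad.
Only numpy, scipy, OpenCV 4.12 (cv2) and the standard library are available. Lean on these libraries where they do the work, as an engineer would, in place of code of your own. Each camera call takes 0.05 s, during which the arm holds its last target. There are 200 camera calls.

## Working session

There is one attempt and no reset: what is moved stays moved. The work goes in short steps, Python scripts to look and compute and a tool call to move; the robot and the scene stay as the last step left them, time stands still between calls to the robot, and variables do not carry over. Pictures are saved under pics/ and viewed, at most 10 in all, crops included, and the job is handed in when it is done.

Besides the shell and the picture viewer there is one more tool, called as name(argument=value, ...) on one line, values as JSON. move_arm: Moves the arm, as the interface text tells. Its arguments: {"type":"object","properties":{"deltas":{"type":"array","items":{"type":"number"}},"squeeze":{"type":"number"}},"required":["deltas"]}

```bash
mkdir -p pics
cat > h.py <<'E'
import numpy as np, cv2
from scipy.spatial.transform import Rotation as Ro
from plant import robot
def shot(n,f=None):
    s=robot.read_state(); p,d=robot.read_camera(n)
    if f: cv2.imwrite('pics/'+f,cv2.cvtColor(p,cv2.COLOR_RGB2BGR))
    return p,d,s
def cloud(n,d,s):
    """world xyz per pixel"""
    m=robot.camera_model(n);K=np.array(m['K']);h,w=d.shape
    u,v=np.meshgrid(np.arange(w),np.arange(h))
    uv=np.stack([u,v],-1).reshape(-1,1,2).astype(float)
    r=cv2.undistortPoints(uv,K,np.array([m['k1'],0,0,0,0.])).reshape(-1,2)
    z=d.reshape(-1,1); P=np.hstack([r*z,z])
    if 'R' in m: W=(P-np.array(m['t']))@np.array(m['R'])
    else:
        T=np.array(m['tool_from_camera']); P=P@T[:3,:3].T+T[:3,3]
        W=P@Ro.from_rotvec(s['orientation']).as_matrix().T+s['tool_pos']
    W[d.reshape(-1)==0]=np.nan
    return W.reshape(h,w,3)
E
python3 - <<'E'
from h import *
for n in ('scene','top'):
    p,d,s=shot(n,n+'0.png'); C=cloud(n,d,s); np.savez(n+'0.npz',p=p,C=C)
    for l in ('rack','bookend','lever','grip_mid','blue_case_mid','red_case_mid','trough','pad_spot','marked_notch'):
        for r in robot.recognise(n,l)[:3]:
            u,v=np.round(r['uv']).astype(int); print(n,l,round(r['confidence'],2),u,v,np.round(C[v,u],3))
print(s['tool_pos'],s['orientation'],s['t'])
E
```

```text
scene rack 0.74 270 188 [ 0.59  -0.112  0.052]
scene bookend 0.7 269 182 [ 0.594 -0.109  0.079]
scene lever 0.77 280 194 [ 0.582 -0.076  0.053]
scene grip_mid 0.68 269 179 [ 0.593 -0.109  0.09 ]
scene blue_case_mid 0.71 414 310 [0.62  0.432 0.157]
scene blue_case_mid 0.69 323 301 [0.716 0.271 0.085]
scene blue_case_mid 0.62 372 264 [0.589 0.283 0.125]
scene red_case_mid 0.57 343 238 [0.589 0.186 0.121]
scene trough 0.89 350 267 [0.629 0.256 0.118]
scene trough 0.38 240 260 [0.801 0.078 0.099]
scene pad_spot 0.93 365 198 [ 0.374  0.039 -0.   ]
scene marked_notch 0.83 267 188 [ 0.574 -0.155  0.01 ]
top rack 0.96 374 199 [ 0.579 -0.108  0.037]
top rack 0.68 355 199 [ 0.588 -0.061  0.012]
top bookend 0.7 382 199 [ 0.584 -0.133  0.01 ]
top lever 0.6 359 200 [ 0.58  -0.07   0.032]
top grip_mid 0.78 377 195 [ 0.576 -0.109  0.097]
top blue_case_mid 0.97 168 206 [0.567 0.383 0.165]
top blue_case_mid 0.72 230 157 [0.691 0.248 0.12 ]
top blue_case_mid 0.57 226 195 [0.594 0.259 0.125]
top red_case_mid 0.77 263 199 [0.577 0.17  0.129]
top red_case_mid 0.72 335 274 [0.395 0.006 0.006]
top trough 0.64 252 208 [0.583 0.215 0.004]
top trough 0.44 307 124 [0.77  0.053 0.109]
top pad_spot 0.69 308 122 [0.772 0.05  0.115]
top pad_spot 0.66 334 274 [0.395 0.009 0.003]
top pad_spot 0.4 253 210 [0.577 0.212 0.007]
top marked_notch 0.78 375 198 [ 0.578 -0.109  0.056]
[0.19883379 0.56607806 0.20386937] [ 5.28100575e-01  3.09688774e+00 -1.38682483e-04] 0.5
```

View pics/scene0.png

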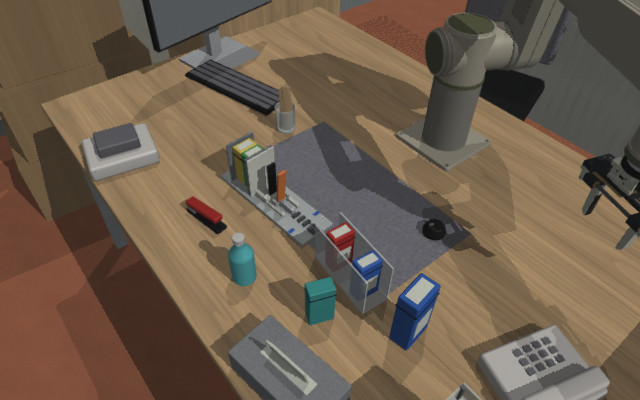

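View pics/top0.png

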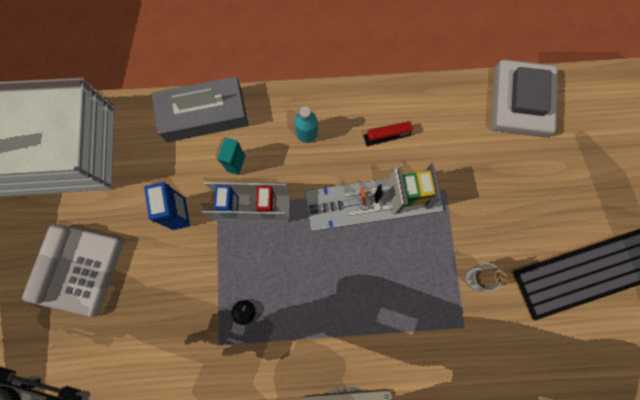

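The three look-alikes for the blue case are:
- Large dark-blue box: scene (414,310), top (168,206), z≈0.16.
- Turquoise box: scene (320,300), top (231,156).
- Blue case in the clear trough: scene (372,264), top (226,198), top at z≈0.125.

The one in the trough fits: it is the smaller non-turquoise one, 126 mm high and beside the red case. I'll confirm it in a crop and fit the poses.

Run:
```python
from h import *
a=cv2.imread('pics/scene0.png')[140:340,210:450]; b=cv2.imread('pics/top0.png')[140:240,195:455]
a=cv2.resize(a,None,fx=1.8,fy=1.8,interpolation=3); b=cv2.resize(b,None,fx=3,fy=2.4,interpolation=3)
o=np.zeros((600,780,3),np.uint8); o[:360,:432]=a; o[360:600]=b; cv2.imwrite('pics/crop0.png',o)
def rect(P,nm):
    r=cv2.minAreaRect(P[:,:2].astype(np.float32)); print(nm,len(P),np.round(r[0],4),np.round(r[1],4),round(r[2],1),'z',np.round(np.median(P[:,2]),4), 'mean',np.round(P.mean(0),4))
for n in ('top','scene'):
    z=np.load(n+'0.npz');p,C=z['p'].astype(int),z['C'];X,Y,Z=C[...,0],C[...,1],C[...,2];R,G,B=p[...,0],p[...,1],p[...,2]
    f=lambda m:C[m&np.isfinite(Z)]
    rect(f((abs(X-.58)<.05)&(abs(Y-.265)<.045)&(Z>.119)&(Z<.135)&(B>R+15)|((abs(X-.59)<.03)&(abs(Y-.265)<.02)&(Z>.119)&(Z<.135))),n+' blue')
    rect(f((abs(X-.58)<.05)&(abs(Y-.17)<.03)&(Z>.121)&(Z<.135)),n+' red')
    rack=(X>.5)&(X<.68)&(Y>-.33)&(Y<.13)
    rect(f(rack&(Z>.007)&(Z<.018)),n+' base')
    rect(f(rack&(Z>.136)&(Z<.15)),n+' plates')
    P=f(rack&(R>G+50)&(R>B+70)&(Z>.02)&(Y<.05)); rect(P,n+' orange'); print(P[:,2].max()); rect(P[P[:,2]>.12],'or top')
    P=f(rack&(B>R+50)&(Z<.02)&(Y>-.15)); rect(P,n+' marks'); print(np.round(P[:40:3],3).tolist())
    P=f(rack&(R+G+B<110)&(Z>.12)&(Z<.14)&(Y>-.2)); 
    if len(P): rect(P,n+' post')
```

```text
top blue 371 [0.5895 0.2695] [0.0365 0.0605] 85.6 z 0.1266 mean [0.5887 0.2691 0.1265]
top red 447 [0.5812 0.1694] [0.0592 0.0773] 88.7 z 0.1264 mean [0.5809 0.1694 0.126 ]
top base 3035 [ 0.5896 -0.0978] [0.4537 0.1711] 88.2 z 0.0126 mean [ 0.569  -0.0586  0.0126]
top plates 408 [ 0.5848 -0.1571] [0.0894 0.1847] 4.9 z 0.1419 mean [ 0.5868 -0.1872  0.1413]
top orange 42 [ 0.5845 -0.0726] [0.0139 0.0406] 76.0 z 0.1346 mean [ 0.5754 -0.0698  0.1286]
0.14022902486655625
or top 37 [ 0.5766 -0.069 ] [0.0074 0.0244] 88.9 z 0.1349 mean [ 0.5757 -0.069   0.1349]
top marks 40 [0.5702 0.0125] [0.1064 0.0084] 4.5 z 0.0142 mean [0.5686 0.0125 0.014 ]
[[0.622, 0.02, 0.019], [0.621, 0.02, 0.011], [0.617, 0.02, 0.015], [0.615, 0.02, 0.015], [0.616, 0.012, 0.01], [0.612, 0.015, 0.015], [0.609, 0.015, 0.015], [0.532, 0.007, 0.015], [0.529, 0.007, 0.017], [0.527, 0.007, 0.015], [0.524, 0.01, 0.019], [0.522, 0.01, 0.015], [0.519, 0.011, 0.018], [0.517, 0.008, 0.01]]
top post 42 [ 0.5653 -0.15  ] [0.0947 0.023 ] 68.6 z 0.1328 mean [ 0.5752 -0.122   0.1312]
scene blue 407 [0.5931 0.2781] [0.0578 0.0682] 
[... 275 characters left out ...]
6.1 z 0.1406 mean [ 0.5909 -0.1865  0.1406]
scene orange 191 [ 0.5792 -0.0728] [0.0243 0.0148] 0.4 z 0.0883 mean [ 0.5795 -0.0726  0.0873]
0.13695140342168094
or top 43 [ 0.5785 -0.0701] [0.0228 0.0087] 11.2 z 0.131 mean [ 0.5783 -0.0693  0.1298]
scene marks 36 [0.5718 0.0123] [0.1063 0.0117] 5.4 z 0.0131 mean [0.5745 0.0127 0.013 ]
[[0.522, 0.003, 0.012], [0.525, 0.007, 0.014], [0.53, 0.005, 0.012], [0.522, 0.008, 0.009], [0.534, 0.01, 0.015], [0.527, 0.014, 0.014], [0.615, 0.01, 0.011], [0.609, 0.016, 0.012], [0.616, 0.017, 0.014], [0.624, 0.014, 0.013], [0.617, 0.018, 0.012], [0.622, 0.016, 0.009]]
scene post 35 [ 0.583  -0.1116] [0.0248 0.0068] 5.9 z 0.1255 mean [ 0.5833 -0.1112  0.1264]
```

View pics/crop0.png

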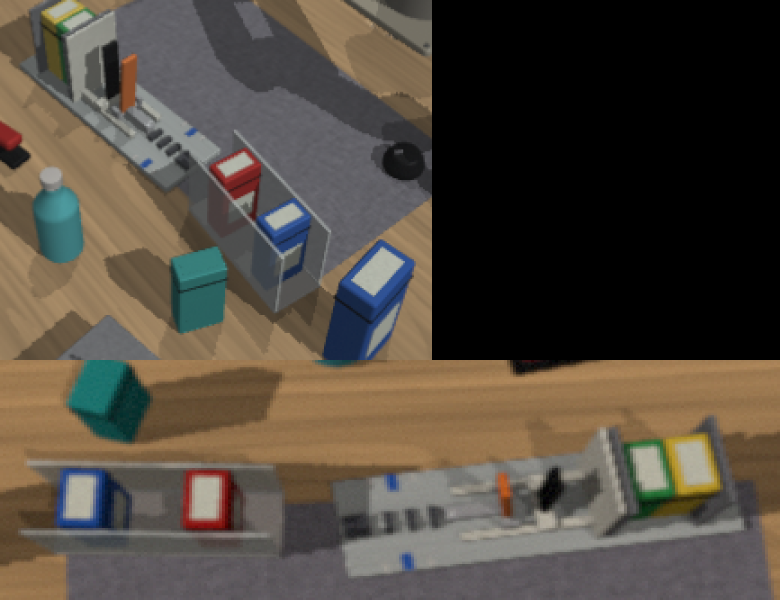

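The crop confirms it: the small blue case with the white label stands in the clear trough at scene (372,264), with the red one beside it at (343,238). The orange lever is at scene (280,185), the black post at (270,180), and the blue marks are on the rail ends.

```bash
cat >> h.py <<'E'
GAP=np.array([.5875,-.1628]); YAW=np.radians(5.2)
def rk(x,y): c,s=np.cos(YAW),np.sin(YAW); return GAP+[c*x-s*y,s*x+c*y]
def delta(xy,z,yaw=None,s=None):
    """tool-frame shift and turn to TCP at xy,z pointing down, tool y at world yaw (from +y)"""
    s=s or robot.read_state(); R0=Ro.from_rotvec(s['orientation'])
    d=R0.inv().apply(np.array([*xy,z])-s['tool_pos'])
    c,sn=np.cos(yaw),np.sin(yaw)
    T=np.array([[-c,-sn,0],[-sn,c,0],[0,0,-1.]])  # x=-(c,s), y=(-s,c)
    r=(R0.inv()*Ro.from_matrix(T)).as_rotvec()
    print('delta',np.round(d,4),np.round(r,4),'t',s['t'],'grip',s['opening'],s['gripper_force'])
E
python3 - <<'E'
from h import *
delta(rk(0,.070),.26,YAW)
print(robot.camera_model('wrist'))
E
```

```text
delta [-0.5792 -0.4952 -0.0561] [ 0.     -0.     -0.4286] t 1.0 grip 0.09308142530788824 0.0
{'K': array([[315.06024451,   0.        , 327.20262406],
       [  0.        , 315.06024451, 204.30900849],
       [  0.        ,   0.        ,   1.        ]]), 'k1': -0.04228975137906798, 'tool_from_camera': array([[-4.29704785e-04, -9.59782218e-01, -2.80745276e-01,
         7.82367099e-02],
       [ 9.99999865e-01, -4.94791700e-04,  1.60955682e-04,
        -1.14744201e-04],
       [-2.93392834e-04, -2.80745169e-01,  9.59782300e-01,
        -1.80805729e-01],
       [ 0.00000000e+00,  0.00000000e+00,  0.00000000e+00,
         1.00000000e+00]])}
```

move_arm(deltas=[-0.579,-0.495,-0.056,0,0,-0.4286,0.71,-0.579,-0.495,-0.056,0,0,-0.4286,0.71,-0.579,-0.495,-0.056,0,0,-0.4286,0.71,-0.579,-0.495,-0.056,0,0,-0.4286,0.71,-0.579,-0.495,-0.056,0,0,-0.4286,0.71,-0.579,-0.495,-0.056,0,0,-0.4286,0.71,-0.579,-0.495,-0.056,0,0,-0.4286,0.71,-0.579,-0.495,-0.056,0,0,-0.4286,0.71,-0.579,-0.495,-0.056,0,0,-0.4286,0.71,-0.579,-0.495,-0.056,0,0,-0.4286,0.71,-0.579,-0.495,-0.056,0,0,-0.4286,0.71,-0.579,-0.495,-0.056,0,0,-0.4286,0.71])

```text
t: 2.5
tool_pos: [0.5732, -0.0797, 0.2591]
orientation: [-0.142, 3.138, 0.0]
force: [-0.2, -0.5, 0.8]
opening: 0.0662
gripper_force: 0.0
```

move_arm(deltas=[0,0,0,0,0,0,0.71,0,0,0,0,0,0,0.71])

```text
t: 2.75
tool_pos: [0.572, -0.0775, 0.2583]
orientation: [0.142, -3.138, -0.001]
force: [-0.2, 0.9, -0.1]
opening: 0.0664
gripper_force: 0.0
```

Run:
```python
from h import *
p,d,s=shot('wrist','w1.png'); C=cloud('wrist',d,s); np.savez('w1.npz',p=p,C=C)
c,sn=np.cos(YAW),np.sin(YAW)
D=C[...,:2]-GAP; U=D@np.array([c,sn]); V=D@np.array([-sn,c]); Z=C[...,2]
R,G,B=[p[...,i].astype(int) for i in range(3)]
def st(m,n):
    m=m&np.isfinite(Z)
    if m.sum()<4: print(n,m.sum());return
    print(n,m.sum(),'x',np.round(np.percentile(U[m],[1,50,99]),4),'y',np.round(np.percentile(V[m],[1,50,99]),4),'z',np.round(np.percentile(Z[m],[1,50,99]),4))
reg=(abs(U)<.06)&(V>-.01)&(V<.2)
top=reg&(Z>.124)&(Z<.14)
st(top&(R>G+40),'paddle top'); st(top&(R+G+B<150)&(V<.07),'post top'); st(reg&(Z>.139)&(Z<.15)&(V<.03),'plate top')
st(reg&(B>R+40)&(Z<.025)&(U<0),'mark-'); st(reg&(B>R+40)&(Z<.025)&(U>0),'mark+')
print(s['tool_pos'],s['t'])
```

```text
paddle top 220 x [-0.0145 -0.0033  0.01  ] y [0.0892 0.0932 0.0973] z [0.1271 0.1351 0.1367]
post top 293 x [-0.0444 -0.0046  0.0361] y [-0.0099  0.0489  0.0542] z [0.1245 0.1338 0.1378]
plate top 1104 x [-0.0464 -0.0047  0.0409] y [-0.0056  0.0003  0.0093] z [0.1393 0.1422 0.1443]
mark- 108 x [-0.0547 -0.0467 -0.0373] y [0.1718 0.1765 0.1818] z [0.0104 0.0127 0.0145]
mark+ 87 x [0.0352 0.0438 0.0519] y [0.1712 0.1764 0.1811] z [0.0115 0.0128 0.0147]
[ 0.57203974 -0.07751303  0.2583459 ] 2.75
```

View pics/w1.png

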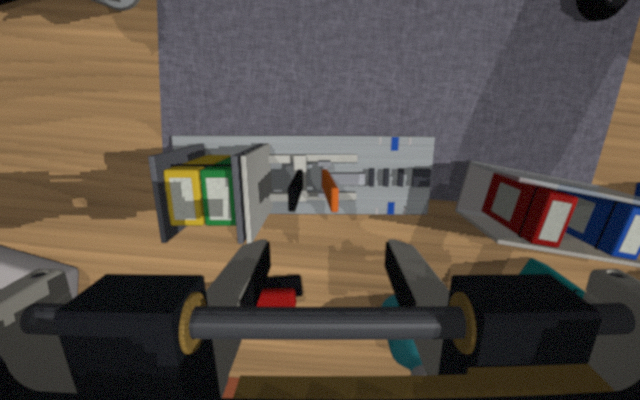

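The wrist view shows the orange paddle at (330,190), the black post at (296,190), the blue marks at (394,144) and (391,208), and the bookend plate at (257,190). The measured offsets fit a bookend joint of about 3 mm.

Run:
```python
from h import *
delta(rk(-.002,.071),.108,YAW)
```

```text
delta [-0.0057 -0.0161  0.1506] [ 0.0005 -0.0003  0.0005] t 2.8 grip 0.06606141196996186 0.0
```

move_arm(deltas=[-0.006,-0.016,0.03,0,0,0,0.71,-0.006,-0.016,0.06,0,0,0,0.71,-0.006,-0.016,0.09,0,0,0,0.71,-0.006,-0.016,0.09,0,0,0,0.71])

```text
t: 3.3
tool_pos: [0.5775, -0.091, 0.1662]
orientation: [0.146, -3.134, -0.003]
force: [1.0, 0.0, 0.8]
opening: 0.0658
gripper_force: 0.0
```

Run:
```python
from h import *
delta(rk(-.002,.071),.108,YAW)
```

```text
delta [-0.0017 -0.0015  0.0582] [ 0.0018 -0.0046  0.0021] t 3.3 grip 0.06579444303051225 0.0
```

move_arm(deltas=[-0.002,-0.0015,0.03,0,0,0,0.71,-0.002,-0.0015,0.058,0,0,0,0.71,-0.002,-0.0015,0.058,0,0,0,0.71], squeeze=25)

```text
t: 3.68
tool_pos: [0.5807, -0.0932, 0.1101]
orientation: [0.144, -3.136, -0.001]
force: [-0.2, -0.1, 0.7]
opening: 0.0658
gripper_force: 0.0
```

move_arm(deltas=[0,0,0,0,0,0,0.6,0,-0.002,0,0,0,0,0.5,0,-0.006,0,0,0,0,0.4,0,-0.008,0,0,0,0,0.3,0,-0.008,0,0,0,0,0.3,0,-0.008,0,0,0,0,0.3])

```text
t: 4.42
tool_pos: [0.5837, -0.1037, 0.1119]
orientation: [-0.141, 3.136, -0.003]
force: [1.0, -2.0, 6.6]
opening: 0.0289
gripper_force: 16.8
```

move_arm(deltas=[0,0.008,0,0,0,0,0.3,0,0.018,0,0,0,0,0.3,0,0.028,0,0,0,0,0.3,0,0.038,0,0,0,0,0.3,0,0.044,0,0,0,0,0.3,0,0.045,0,0,0,0,0.3,0,0.045,0,0,0,0,0.3])

```text
t: 5.3
tool_pos: [0.5798, -0.0581, 0.112]
orientation: [-0.142, 3.135, -0.002]
force: [1.3, -0.5, 6.0]
opening: 0.0283
gripper_force: 16.5
```

```bash
cat > lk.py <<'E'
from h import *
import sys
f=sys.argv[1]
p,d,s=shot('wrist',f); C=cloud('wrist',d,s)
c,sn=np.cos(YAW),np.sin(YAW)
D=C[...,:2]-GAP; U=D@np.array([c,sn]); V=D@np.array([-sn,c]); Z=C[...,2]
R,G,B=[p[...,i].astype(int) for i in range(3)]
def st(m,n):
    m=m&np.isfinite(Z)
    if m.sum()<4: print(n,m.sum());return
    print(n,m.sum(),'x',np.round(np.percentile(U[m],[1,50,99]),4),'y',np.round(np.percentile(V[m],[1,50,99]),4),'z',np.round(np.percentile(Z[m],[1,50,99]),4))
reg=(abs(U)<.06)&(V>-.01)&(V<.2)
st(reg&(Z>.12)&(Z<.14)&(R>G+40),'paddle top'); st(reg&(Z>.125)&(Z<.14)&(R+G+B<150)&(abs(U)<.02),'post top')
st(reg&(Z>.137)&(Z<.15)&(V>.02)&(V<.07),'bookend plate top');st(reg&(Z>.137)&(Z<.15)&(V<.02),'fixed plate top')
st(reg&(B>R+40)&(Z<.025),'marks')
t=np.array(s['tool_pos'][:2])-GAP; print('tool rack',t@[c,sn],t@[-sn,c],s['tool_pos'][2],s['opening'],s['t'])
E
python3 lk.py w2.png
```

```text
paddle top 684 x [-0.0145 -0.0052  0.0099] y [0.1114 0.1152 0.1194] z [0.1208 0.1351 0.1366]
post top 1808 x [-0.0193 -0.0024  0.0191] y [-0.0008  0.0006  0.1195] z [0.1252 0.1337 0.1398]
bookend plate top 1293 x [-0.0466 -0.0223  0.0063] y [0.0486 0.0521 0.0539] z [0.1372 0.1427 0.1444]
fixed plate top 2077 x [-0.0471 -0.014   0.0259] y [-0.0056 -0.001   0.001 ] z [0.1372 0.1415 0.1433]
marks 420 x [-0.0548 -0.0391  0.0519] y [0.1712 0.1762 0.1814] z [0.0114 0.013  0.0145]
tool rack 0.0018038184396726275 0.10492597016405812 0.11197374507112785 0.028314754711239894 5.3
```

View pics/w2.png

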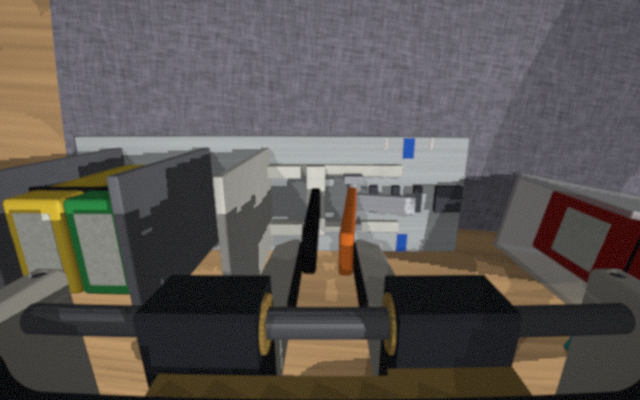

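move_arm(deltas=[0,0.0015,0,0,0,0,0.33,0,0.003,0,0,0,0,0.365,0,0.005,0,0,0,0,0.405,0,0.007,0,0,0,0,0.45,0,0.009,0,0,0,0,0.5,0,0.01,0,0,0,0,0.56,0,0.01,0,0,0,0,0.63,0,0.0095,0,0,0,0,0.71,0,0.0095,0,0,0,0,0.71])

```text
t: 6.48
tool_pos: [0.5771, -0.0482, 0.11]
orientation: [0.142, -3.137, -0.0]
force: [-0.9, -0.1, 0.4]
opening: 0.0658
gripper_force: 0.0
```

```bash
python3 lk.py w3.png
```

```text
paddle top 852 x [-0.0144 -0.0046  0.0099] y [0.1326 0.1363 0.1411] z [0.1205 0.1348 0.1367]
post top 1783 x [-0.0193 -0.0041  0.0099] y [-0.0008  0.0821  0.1485] z [0.1253 0.1334 0.1397]
bookend plate top 1405 x [-0.0467 -0.0203  0.0098] y [0.0488 0.0525 0.0694] z [0.1372 0.1426 0.1462]
fixed plate top 1610 x [-0.0473 -0.0231  0.004 ] y [-0.0056 -0.0008  0.0013] z [0.1371 0.1415 0.1432]
marks 282 x [-0.0553 -0.0451  0.0375] y [0.1713 0.1765 0.1818] z [0.0106 0.0128 0.0144]
tool rack -1.9090988122185903e-05 0.11505620182490958 0.11003334438446655 0.06580113207291151 6.475
```

The bookend is locked: the plate sits at 46 to 47 mm and the paddle is back at rest, 43 mm further out than at the start. Next is the blue case.

Run:
```python
from h import *
delta((.59,.27),.25,np.radians(-4.6))
```

```text
delta [-0.0414  0.3158 -0.1398] [-0.    -0.001  0.171] t 6.525 grip 0.06555758611158378 0.0
```

move_arm(deltas=[0,0,-0.06,0,0,0,0.71,0,0,-0.115,0,0,0,0.71,-0.005,0.03,-0.14,0,0,0.02,0.71,-0.041,0.316,-0.14,0,0,0.171,0.71,-0.041,0.316,-0.14,0,0,0.171,0.71,-0.041,0.316,-0.14,0,0,0.171,0.71,-0.041,0.316,-0.14,0,0,0.171,0.71,-0.041,0.316,-0.14,0,0,0.171,0.71,-0.041,0.316,-0.14,0,0,0.171,0.71,-0.041,0.316,-0.14,0,0,0.171,0.71])

```text
t: 7.78
tool_pos: [0.5898, 0.2696, 0.2503]
orientation: [-0.126, -3.139, 0.001]
force: [-0.8, 0.1, 1.3]
opening: 0.0657
gripper_force: 0.0
```

Run:
```python
from h import *
p,d,s=shot('wrist','w4.png'); C=cloud('wrist',d,s); X,Y,Z=C[...,0],C[...,1],C[...,2]
R,G,B=[p[...,i].astype(int) for i in range(3)]
def rect(P,nm):
    r=cv2.minAreaRect(P[:,:2].astype(np.float32)); print(nm,len(P),np.round(r[0],4),np.round(r[1],4),round(r[2],1),'z',np.round(np.median(P[:,2]),4), 'mean',np.round(P.mean(0),4))
m=(abs(X-.59)<.035)&(abs(Z-.126)<.005)&np.isfinite(Z)
rect(C[m&(abs(Y-.27)<.03)],'blue'); rect(C[m&(abs(Y-.17)<.03)],'red')
wl=(Z>.115)&(Z<.13)&(abs(Y-.22)<.1)&(abs(R-B)<40)
for lo,hi in((.53,.57),(.615,.65)):
    q=wl&(X>lo)&(X<hi)
    if q.sum()>20: print('wall',q.sum(),np.polyfit(Y[q],X[q],1))
delta((.59,.27),.1,np.radians(-4.6),s)
# bottle/cup obstacles near rack are not needed; where is sparse pad
```

```text
blue 2255 [0.5901 0.2701] [0.0487 0.0768] 81.3 z 0.1261 mean [0.5881 0.2698 0.1258]
red 2192 [0.5866 0.1724] [0.0601 0.0652] 85.6 z 0.1261 mean [0.586  0.1703 0.1256]
wall 1478 [0.05769173 0.54024397]
wall 929 [0.07781066 0.60328772]
delta [-0.0003  0.0005  0.1503] [-0.0008 -0.0004  0.0002] t 7.775 grip 0.06571503151169779 0.0
```

View pics/w4.png

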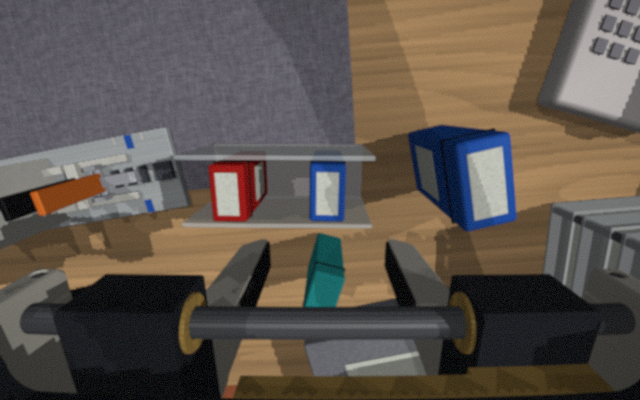

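Run:
```python
from h import *
for n in ('top','scene'):
    z=np.load(n+'0.npz');C=z['C'];X,Y,Z=C[...,0],C[...,1],C[...,2]
    m=(Y>.3)&(Y<.5)&(X>.48)&(X<.75)&(Z>.14)&(Z<.2)
    print(n,m.sum(),[np.round(np.percentile(q[m],[1,99]),3) for q in(X,Y,Z)])
    m=(Y>.2)&(Y<.3)&(X>.63)&(X<.75)&(Z>.06)&(Z<.2); print('turq',[np.round(np.percentile(q[m],[1,99]),3) for q in(X,Y,Z)])
    m=(Z<.012)&(X>.3)&(X<.52)&(abs(Y-.04)<.1); print('pad',m.mean(),((Z>.015)&(X>.3)&(X<.5)&(abs(Y-.04)<.09)).sum())
```

```text
top 884 [array([0.539, 0.623]), array([0.38 , 0.435]), array([0.141, 0.171])]
turq [array([0.678, 0.739]), array([0.23 , 0.279]), array([0.061, 0.125])]
pad 0.025578125 0
scene 1088 [array([0.543, 0.626]), array([0.384, 0.44 ]), array([0.142, 0.168])]
turq [array([0.63 , 0.745]), array([0.233, 0.298]), array([0.062, 0.123])]
pad 0.01391015625 0
```

The wrist view shows the blue case at (327,190) under the fingers, the red at (232,190), and the large blue box at (480,180). Its near edge is at y=0.38, clear of the gripper body.

move_arm(deltas=[0.001,0,0.05,0,0,0,0.71,0.001,0,0.1,0,0,0,0.71,0.001,0,0.14,0,0,0,0.71,0.001,0,0.152,0,0,0,0.71,0.001,0,0.152,0,0,0,0.71,0.001,0,0.152,0,0,0,0.55,0.001,0,0.152,0,0,0,0.3,0.001,0,0.152,0,0,0,0.3,0.001,0,0.152,0,0,0,0.3], squeeze=25)

```text
t: 8.95
tool_pos: [0.5893, 0.2705, 0.0995]
orientation: [0.126, 3.138, 0.001]
force: [-0.6, -0.8, 3.3]
opening: 0.0361
gripper_force: 24.9
```

Run:
```python
from h import *
s=robot.read_state(); print(s['opening'],s['gripper_force'],s['force'],s['tool_pos'])
delta((.40,.04),.25,np.radians(-4.6),s)
```

```text
0.03608522160780599 24.91774946451187 [-0.58912389 -0.75679087  3.25085221] [0.5893306  0.27054307 0.09953807]
delta [ 0.1701 -0.2449 -0.1508] [0.0004 0.0013 0.0002] t 8.95 grip 0.03608522160780599 24.91774946451187
```

move_arm(deltas=[0,0,-0.02,0,0,0,0.3,0,0,-0.06,0,0,0,0.3,0,0,-0.11,0,0,0,0.3,0,0,-0.15,0,0,0,0.3,0.02,0,-0.15,0,0,0,0.3,0.06,-0.04,-0.15,0,0,0,0.3,0.1,-0.08,-0.15,0,0,0,0.3,0.13,-0.12,-0.15,0,0,0,0.3,0.15,-0.17,-0.15,0,0,0,0.3,0.17,-0.21,-0.15,0,0,0,0.3,0.17,-0.245,-0.15,0,0,0,0.3,0.17,-0.245,-0.15,0,0,0,0.3])

```text
t: 10.45
tool_pos: [0.3995, 0.0381, 0.2499]
orientation: [0.131, 3.137, -0.001]
force: [-0.1, 1.1, -2.5]
opening: 0.0352
gripper_force: 25.0
```

Run:
```python
from h import *
p,d,s=shot('scene','s5.png'); print(s['opening'],s['gripper_force'],s['force'],s['tool_pos'],s['q'])
delta((.40,.04),.094,np.radians(-4.6),s)
```

```text
0.03522461029016898 24.991142749786377 [-0.14579677  1.1039307  -2.50453464] [0.39952351 0.03810853 0.24988606] [-3.23409042e-02 -4.46364417e-01  1.92245853e+00 -4.93503767e-04
  1.66378097e+00 -1.51973740e+00]
delta [-0.      0.002   0.1559] [-0.0004  0.0017 -0.0032] t 10.45 grip 0.03522461029016898 24.991142749786377
```

View pics/s5.png

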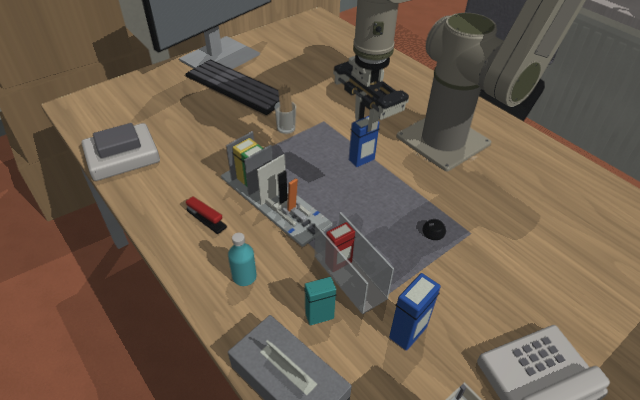

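The scene view shows the blue case held upright above the clear pad at (363,142), with the red case still in place at (342,240).

move_arm(deltas=[0,0,0.04,0,0,0,0.3,0,0,0.09,0,0,0,0.3,0,0,0.13,0,0,0,0.3,0,0,0.148,0,0,0,0.3,0,0,0.152,0,0,0,0.3,0,0,0.155,0,0,0,0.3,0,0,0.157,0,0,0,0.3,0,0,0.157,0,0,0,0.3])

```text
t: 11.5
tool_pos: [0.4013, 0.04, 0.0934]
orientation: [0.126, 3.136, 0.001]
force: [0.4, 0.8, 5.3]
opening: 0.0357
gripper_force: 25.0
```

move_arm(deltas=[0,0,0,0,0,0,0.5,0,0,0,0,0,0,0.71,0,0,0,0,0,0,0.71,0,0,-0.04,0,0,0,0.71,0,0,-0.09,0,0,0,0.8,0,0,-0.13,0,0,0,0.9,0,0,-0.15,0,0,0.1,0.95,0,0,-0.15,0,0,0.1,0.95])

```text
t: 12.5
tool_pos: [0.4007, 0.0397, 0.2432]
orientation: [0.282, 3.126, 0.0]
force: [0.5, 0.1, -0.1]
opening: 0.0882
gripper_force: 0.0
```

```bash
cat > cs.py <<'E'
from h import *
import sys
p,d,s=shot('wrist',sys.argv[1]); C=cloud('wrist',d,s); X,Y,Z=C[...,0],C[...,1],C[...,2]
m=(abs(X-.40)<.07)&(abs(Y-.04)<.07)&(abs(Z-.12)<.006)
P=C[m]; r=cv2.minAreaRect(P[:,:2].astype(np.float32)); print(len(P),r,np.median(P[:,2]),P.mean(0)); print(s['tool_pos'],s['q'][5])
delta(r[0],.24,np.radians(-94.6),s)
E
python3 cs.py w6.png
```

```text
2071 ((0.40244123339653015, 0.04015728086233139), (0.03597128763794899, 0.060432132333517075), 85.13127136230469) 0.12018949343080247 [0.40059128 0.04039211 0.12007121]
[0.40070727 0.0397486  0.24317855] -1.4196125676797073
delta [-0.0016  0.0007  0.0032] [0.0026 0.0022 1.4713] t 12.5 grip 0.08821792261170952 0.0
```

move_arm(deltas=[-0.001,0.001,0,0,0,0.9,0.95,-0.001,0.001,0,0,0,0.9,0.95,-0.001,0.001,0,0,0,0.9,0.95,-0.001,0.001,0,0,0,0.9,0.95,-0.001,0.001,0,0,0,0.9,0.95,-0.001,0.001,0,0,0,1.475,0.95,-0.001,0.001,0,0,0,1.475,0.95,-0.001,0.001,0,0,0,1.475,0.95,-0.001,0.001,0,0,0,1.475,0.95,-0.001,0.001,0,0,0,1.475,0.95])

```text
t: 13.8
tool_pos: [0.4004, 0.0406, 0.2406]
orientation: [-2.307, -2.131, 0.002]
force: [0.2, -0.1, 0.0]
opening: 0.0883
gripper_force: 0.0
```

```bash
sed -i 's/delta(r\[0\],.24,np.radians(-94.6),s)/delta(r[0],.094,np.radians(-94.9),s)/' cs.py; python3 cs.py w7.png
```

```text
2102 ((0.40258046984672546, 0.04031706601381302), (0.03536486625671387, 0.05989713594317436), 85.46495819091797) 0.12014135389301732 [0.40247108 0.04105884 0.12005988]
[0.40042289 0.04059666 0.24061354] 0.05315943119312233
delta [-1.000e-04  2.400e-03  1.466e-01] [-0.0016  0.0001  0.0059] t 13.8 grip 0.0882747139312827 0.0
```

move_arm(deltas=[0,0.002,0.05,0,0,0.006,0.95,0,0.002,0.1,0,0,0.006,0.95,0,0.002,0.135,0,0,0.006,0.95,0,0.002,0.146,0,0,0.006,0.95,0,0.002,0.146,0,0,0.006,0.95,0,0.002,0.146,0,0,0.006,0.8,0,0.002,0.146,0,0,0.006,0.6,0,0.002,0.146,0,0,0.006,0.6,0,0.002,0.146,0,0,0.006,0.6], squeeze=25)

```text
t: 14.98
tool_pos: [0.4034, 0.0404, 0.0963]
orientation: [2.319, 2.118, 0.001]
force: [-0.6, 0.5, 4.2]
opening: 0.0596
gripper_force: 25.0
```

Run:
```python
from h import *
s=robot.read_state(); print(s['opening'],s['gripper_force'],s['force'],s['tool_pos'])
delta(rk(-.002,.025),.27,YAW-np.pi/2,s)
```

```text
0.05964403118372259 24.999613165855408 [-0.62565633  0.46727299  4.24418903] [0.40337116 0.04043767 0.09634532]
delta [-0.1616  0.1954 -0.1735] [ 0.0011  0.     -0.1811] t 14.975 grip 0.05964403118372259 24.999613165855408
```

move_arm(deltas=[0,0,-0.03,0,0,0,0.6,0,0,-0.08,0,0,0,0.6,0,0,-0.13,0,0,0,0.6,-0.01,0.01,-0.173,0,0,-0.02,0.6,-0.04,0.05,-0.173,0,0,-0.06,0.6,-0.08,0.09,-0.173,0,0,-0.1,0.6,-0.11,0.13,-0.173,0,0,-0.14,0.6,-0.14,0.165,-0.173,0,0,-0.181,0.6,-0.155,0.187,-0.173,0,0,-0.181,0.6,-0.1615,0.195,-0.173,0,0,-0.181,0.6,-0.1615,0.195,-0.173,0,0,-0.181,0.6,-0.1615,0.195,-0.173,0,0,-0.181,0.6])

```text
t: 16.48
tool_pos: [0.582, -0.1372, 0.2687]
orientation: [-2.118, -2.32, -0.0]
force: [-0.2, 0.4, -2.8]
opening: 0.0595
gripper_force: 25.0
```

Run:
```python
from h import *
p,d,s=shot('wrist','w8.png'); C=cloud('wrist',d,s)
q,d2,_=shot('top','t8.png'); 
c,sn=np.cos(YAW),np.sin(YAW)
for n,CC in(('wrist',C),('top',cloud('top',d2,s))):
    D=CC[...,:2]-GAP; U=D@np.array([c,sn]); V=D@np.array([-sn,c]); Z=CC[...,2]
    for nm,m in (('plates',(abs(U)<.06)&(V>-.02)&(V<.075)&(Z>.137)&(Z<.147)),('casetop',(abs(U)<.06)&(abs(V-.025)<.04)&(Z>.28)&(Z<.305)),('caseface',(abs(U)<.02)&(abs(V-.025)<.04)&(Z>.19)&(Z<.27))):
        if m.sum()>10:
            print(n,nm,m.sum(),np.round(np.percentile(U[m],[2,50,98]),4),np.histogram(V[m],bins=np.arange(-.02,.0701,.003))[0])
            if nm=='caseface': print(np.polyfit(Z[m],V[m],1),np.median(V[m]))
o=np.vstack([p,q[100:250,200:520].repeat(2,1)[:, :640]]); cv2.imwrite('pics/m8.png',cv2.cvtColor(o,cv2.COLOR_RGB2BGR))
print(s['opening'],s['force']); delta(rk(-.002,.025),.1085,YAW-np.pi/2,s)
```

```text
wrist plates 539 [-0.044  -0.0015  0.0413] [  0   0   0   0   0   0   0   0   0   0   0   0   0   0   0   0   0   0
   0   0   0   0  81 273 185   0   0   0   0   0]
wrist casetop 7994 [-0.0403 -0.0033  0.0337] [   0    0    0    0    0    0    0    0    0  213  480  469  531  565
  577  580  601  692 1281  578  837  590    0    0    0    0    0    0
    0    0]
wrist caseface 1691 [-0.0192 -0.0001  0.0192] [   0    0    0    0    0    0    0    0    0    0    0    0    0    0
    0    0    0    0    0    0   51 1640    0    0    0    0    0    0
    0    0]
[-0.00568331  0.04487144] 0.043517078955395465
top casetop 14 [-0.0084 -0.003   0.0059] [0 0 0 0 0 0 0 0 0 0 0 0 0 0 1 9 4 0 0 0 0 0 0 0 0 0 0 0 0 0]
0.05947358691795922 [-0.15093802  0.4103296  -2.79250524]
delta [-0.001   0.0012  0.1602] [-0.0003 -0.0003  0.0005] t 16.475 grip 0.05947358691795922 24.986927211284637
```

View pics/m8.png

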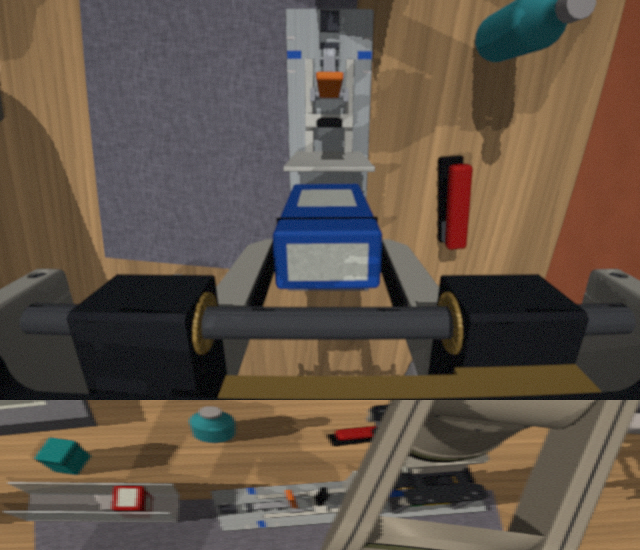

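The wrist view shows the blue case centred over the gap at (327,240), with its +y face 4 mm inside the bookend plate at (328,163). I'll lower it in.

move_arm(deltas=[-0.001,0.001,0.015,0,0,0,0.6,-0.001,0.001,0.03,0,0,0,0.6,-0.001,0.001,0.045,0,0,0,0.6,-0.001,0.001,0.06,0,0,0,0.6,-0.001,0.001,0.075,0,0,0,0.6,-0.001,0.001,0.09,0,0,0,0.6,-0.001,0.001,0.09,0,0,0,0.6])

```text
t: 17.45
tool_pos: [0.5826, -0.1386, 0.1766]
orientation: [-2.117, -2.318, 0.002]
force: [-0.6, -0.7, -2.6]
opening: 0.0597
gripper_force: 25.0
```

Run:
```python
from h import *
s=robot.read_state(); print(s['force'],s['wrist_torque']); delta(rk(-.002,.024),.1085,YAW-np.pi/2,s)
p,d,s=shot('wrist','w9.png'); C=cloud('wrist',d,s);c,sn=np.cos(YAW),np.sin(YAW)
D=C[...,:2]-GAP; U=D@np.array([c,sn]); V=D@np.array([-sn,c]); Z=C[...,2]
m=(abs(U)<.04)&(V<.075)&(V>.045)&(Z>.137)&(Z<.147); print('plate',m.sum(),np.percentile(V[m],[2,98]))
m=(abs(U)<.02)&(V<.05)&(V>.03)&(Z>.147)&(Z<.19); print('face',m.sum(),np.median(V[m]),np.polyfit(Z[m],V[m],1)[0])
```

```text
[-0.61593339 -0.71349077 -2.61600341] [-0.03825923  0.09558917  0.01056721]
delta [-0.0007  0.0009  0.0681] [-0.0029 -0.0012 -0.0002] t 17.45 grip 0.059720810542043805 24.98691290616989
plate 946 [0.0487674  0.05357622]
face 1408 0.04191694751475637 -0.006868910128423528
```

move_arm(deltas=[0,0.0005,0.015,0,0,0,0.6,0,0.0005,0.03,0,0,0,0.6,0,0.0005,0.045,0,0,0,0.6,0,0.0005,0.057,0,0,0,0.6,0,0.0005,0.062,0,0,0,0.6,0,0.0005,0.065,0,0,0,0.6,0,0.0005,0.067,0,0,0,0.6,0,0.0005,0.068,0,0,0,0.6,0,0.0005,0.068,0,0,0,0.6])

```text
t: 18.62
tool_pos: [0.5843, -0.1389, 0.1109]
orientation: [2.118, 2.319, 0.0]
force: [1.5, -0.3, -3.0]
opening: 0.0595
gripper_force: 25.0
```

move_arm(deltas=[0,0,0.001,0,0,0,0.6,0,0,0.002,0,0,0,0.6,0,0,0.003,0,0,0,0.6,0,0,0.003,0,0,0,0.6])

```text
t: 19.12
tool_pos: [0.5842, -0.1391, 0.1085]
orientation: [2.118, 2.319, -0.0]
force: [-2.7, 0.6, 4.8]
opening: 0.0595
gripper_force: 25.0
```

move_arm(deltas=[0,0,0,0,0,0,0.7,0,0,0,0,0,0,0.8,0,0,0,0,0,0,0.85,0,0,-0.03,0,0,0,0.85,0,0,-0.08,0,0,0,0.85,0,0,-0.13,0,0,0,0.85,0,0,-0.17,0,0,0,0.85,0,0,-0.17,0,0,0,0.85])

```text
t: 20.12
tool_pos: [0.5862, -0.1395, 0.2826]
orientation: [2.114, 2.314, 0.005]
force: [-0.1, -0.9, 0.5]
opening: 0.0791
gripper_force: 0.0
```

Run:
```python
from h import *
p,d,s=shot('wrist','w10.png'); C=cloud('wrist',d,s);c,sn=np.cos(YAW),np.sin(YAW)
D=C[...,:2]-GAP; U=D@np.array([c,sn]); V=D@np.array([-sn,c]); Z=C[...,2]
R,G,B=[p[...,i].astype(int) for i in range(3)]
m=(abs(U)<.05)&(V<.047)&(V>.0025)&(Z>.122)&(Z<.138)&np.isfinite(Z)
print('case top',m.sum(),cv2.minAreaRect(np.stack([U[m],V[m]],1).astype(np.float32)),np.median(Z[m]),np.polyfit(V[m],Z[m],1)[0],np.polyfit(U[m],Z[m],1)[0])
m=(abs(U)<.06)&(V<.075)&(V>.045)&(Z>.138)&(Z<.147); print('plate',m.sum(),np.percentile(V[m],[2,98]))
m=(abs(U)<.03)&(V<.16)&(V>.1)&(Z>.12)&(Z<.14)&(R>G+40); print('paddle',m.sum(),np.percentile(V[m],[2,50,98]))
print(s['tool_pos'],s['t'],s['force'])
```

```text
case top 1831 ((-0.002111721783876419, 0.023876085877418518), (0.06010434031486511, 0.03557584807276726), 0.11120796203613281) 0.1321113233342622 -0.04494332455309212 -0.002528156506750724
plate 436 [0.04911889 0.05341215]
paddle 227 [0.13361502 0.13728164 0.14113851]
[ 0.58617522 -0.13949397  0.28262487] 20.125 [-0.06152747 -0.89512879  0.53148197]
```

View pics/w10.png

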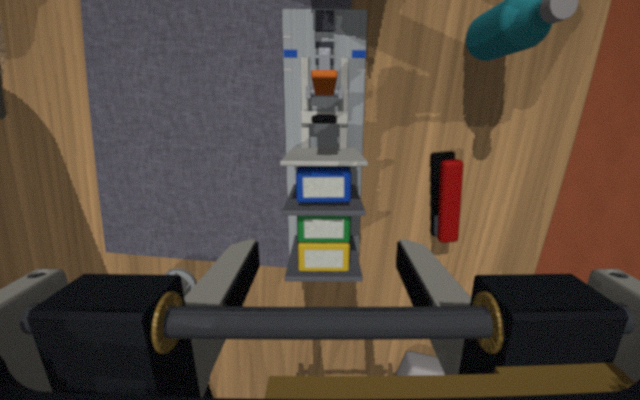

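The wrist view shows the blue case square in the gap at (323,187), with its top at z=0.132 and its centre at (-2, 24) mm. The bookend plate is at about 46 to 47 mm, the lever is at rest and the arm is clear.

```bash
python3 -c "
from plant import robot
print(robot.close_job())"
```

```text
the job is handed in; nothing more can be done
None
```

The job is handed in: the bookend is locked at the blue-marked notch, the blue case stands square and fully down in the gap with the gripper clear, and nothing else on the desk was touched; the hand-in returned no verdict.

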